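# Hook a hanger bracket into a slotted post

### The arm

A 6-joint arm with a two-finger parallel gripper is mounted at the origin on a cart in front of the work surface, level with it; the furniture and walls round the work are solid. World frame = base frame: x ahead of the robot, y to its left, z up, the work surface at z = 0. Lengths are in m, angles in rad, forces in N, time in s.
With the tool pointing down it reaches from about 0.15 to 0.775 m from the base axis. Payload 6.1 kg.
Tool frame: the origin (TCP) lies between the finger pads; the fingertips stand 14 mm ahead of it and the grasp point (between the pads) lies 5 mm behind it; z points along the fingers, y is the line along which they close (so a half turn about z gives the same grasp; the last joint's range is limited). The gripper opens to 85 mm and grips with 20 to 120 N. Pads are 22 mm wide; open, the fingers measure 114 mm over their backs; the gripper's body (76 mm by 85 mm) begins 54 mm behind the grasp point. The pads swing forward as they close: fully open they stand 13 mm farther back than shut.
Start: joints at [-1.265, 0.126, -0.04, 1.405, 0, 1.571], TCP at [0.158, -0.501, 0.245] pointing down, gripper open.
Joint ranges: [-2.72, 2.72], [-0.95, 1.95], [-1.27, 1.35], [-1.78, 2.02], [-1.46, 1.47], [-3.14, 3.14]. Speed limits (rad/s): [2.39, 2.39, 3.01, 3.14, 3.14, 3.14].

### API

Orientations are given as a unit quaternion [w, x, y, z].
In Python, from rig import sense, read_camera, camera_info, sign_off gives the robot as it stands.
- The arm moves only by the tool servo_tool, never from a script. Its argument "series" is one flat list of numbers, 7 for each row, row after row: the closure, from -1 (fully open) to 1 (shut), so that 0 is half open, then the shift along the tool's x, y, z in mm, then the turn, a rotation vector about the tool's x, y, z in degrees. A call has 1 to 10 rows; each row is the pose to reach, as a shift and turn from the pose commanded when the call began, along the tool's axes at that moment; what a row does not reach only later rows make up. A row lasts 1/10 s, in which the tool goes at most 50 mm and 8.59 degrees, less where a joint would pass 70% of its speed; a pose out of reach is approached as far as the arm can. A call with a gripper value outside its range is refused whole. The fingers move at their own pace and stop on an object; "grip_force" is the grip in N (left out, the last holds). Time passes only in rows, so rows that repeat a pose let the fingers close. It gives the time, the measured TCP pose, the force, the opening and the grip force at its end, in the units of the state.
- sense(): the state, without advancing time (a new reading comes with each control period).
- read_camera(name): name is "side" or "top" or "wrist"; returns (picture, depth): 400x640x3 uint8, blue, green, red; 400x640 float32, m along the optical axis (not along the pixel's ray), 0 where there is no reading.
- camera_info(name): a dict with "fovy" (degrees; the focal length in pixels is half the picture's height over the tangent of half this angle, whatever the lens; pixels are square), "cx", "cy" (the principal point, pixels), "rvec" (rotation vector, rad) and "tvec" (3), from world to camera coordinates, as OpenCV has them. Camera axes: x right, y down, z forward; pixel columns grow to the right and rows downward; lengths in m; the calibration is good to about 2 mm. A picture is of the moment at which its call begins: read the wrist's pose just before it. camera_info takes no time and is no camera call; for the wrist camera it gives the pose at the moment of the call.
- sign_off(): hands the job in; it is judged then, once.
The state is a dict: "time_s": time; "qpos": joint angles; "joint_vel": joint speeds; "joint_efforts": joint torques, N m; "eef_pos": TCP position; "ee_rot": TCP orientation; "force": force on the tool from outside, world axes, zero at the start; "moment": the same for the moment, N m; "width": finger opening in m; "finger_force": force on a finger pad.
Only numpy, scipy, OpenCV 4.12 (cv2) and the standard library are available. Lean on these libraries where they do the work, as an engineer would, in place of code of your own. Each camera call takes 0.05 s, during which the arm holds its last target. There are 200 camera calls.

### The job

Pick up the blue hanger bracket and hang it on the slotted post: push its two hook tabs into the two slots just below the orange latch until its back is against the post and the latch is pushed in, then press it down until it sits fully home and the latch springs out over its top edge, and let go. The strip's exact height is not known, so feel for the slots with a light touch and stop pressing when it is home: never ram or force the bracket against the post. Leave the other things on the desk where they are.

Things in the scene. Friction and masses are not known exactly. Their poses are not given: they have to be found in the camera images.
- bracket_grip (a point): centre of the black rubber grip plate of the loose blue bracket (0.3 kg), which stands upright on the desk; plate 10 mm thick (x), 40 mm wide (y), 44 mm high, top 92 mm above the bracket's underside. This point: 72 mm above the underside, 65 mm in front of the flange's back face, middle plane. Bracket axes: z up, x to its back (tab side). Tray 97 (x) x 60 (y) mm.
- bracket: the same bracket; origin at its underside on the middle plane, 45 mm in front of the back face of its upright flange (flange 50 mm wide, 100 mm high, 4 mm thick). Held by the grip plate it can hang a few mm low, as arm and grip give a little.
- bracket_tab (a point): the bracket's upper hook tab, a point on its back: 70 mm above the underside, 54 mm behind the bracket's origin. Two tabs stick 12 mm out of the back face on the middle plane, each 4 mm wide, 20 mm high: 10 to 30 and 60 to 80 mm above the underside. Upper half neck, lower half hook lip (6 mm behind the face at the upper tab, its end bent back as a lead-in; 9 mm at the lower).
- rack: slotted post fixed to the desk: dark foot plate 130 x 150 x 12 mm, two aluminium rails (tops at 182 mm), between them a white strip 60 mm wide, 4 mm thick, top at 187 to 213 mm. Origin on the desk under the post, z up, x away from the side where the bracket hangs; strip's front face is the plane x = -20 mm. The strip is clamped and does not yield.
- slot_low (a point): on the strip's front face, where the middle of the upper slot would be with the strip at its lowest: 154 mm above the desk, rack axes. Really the strip is clamped 2 to 28 mm higher, which is not reported. Slots 8 mm wide, 28 mm high, 50 mm apart: the upper and the next one down take the tabs (a third, lower one is spare).
- home_low (a point): where the bracket's origin would be when fully home with the strip at its lowest: 70 mm above the desk, 45 mm in front of the strip; really it is as much higher as the strip is. The tabs enter with the bracket 10 to 18 mm above home; pushed in till its back touches the strip, it then goes down till the necks rest on the slots' lower edges (home).
- latch (a joint): orange spring latch above the upper slot, 20 mm wide, 8 mm high, standing 5.5 mm out of the strip, its lower side 1.5 mm above the flange top of a bracket that is home. 0 = out, 0.0055 m = pushed in flush by the bracket's back; spring about 1.7 N at 0, 3.3 N flush. It springs back to 0 over the flange's top edge when the bracket is home.
- tin_black: black round sample tin, 65 mm across, 68 mm high; bystander, origin under its centre
- cup: white espresso cup, 60 mm across, 49 mm high; bystander, origin under its centre
- roll: roll of paper labels, 83 mm across, 30 mm high; bystander, origin under its centre
- tin_steel: grey round sample tin, 65 mm across, 52 mm high; bystander, origin under its centre
- mouse: black computer mouse, 103 x 60 x 36 mm; bystander, origin under its centre
Not all that is in view belongs to the job. There is more than one size of the bracket; the job needs the larger.

How it is judged:
By the outcome, as a careful person would: the job done as asked, in the order asked, and still so for the second after the job is handed in, with the robot touching nothing.
It also fails if it takes over 67 s, if anything falls off the work surface, if the arm or the gripper's body presses on something with over 40 N, if the wrist force passes 120 N, or if a joint passes its speed limit or range.

## Working session

There is one attempt and no reset: what is moved stays moved. The work goes in short steps, Python scripts to look and compute and a tool call to move; the robot and the scene stay as the last step left them, time stands still between calls to the robot, and variables do not carry over. Pictures are saved under pics/ and viewed, at most 10 in all, crops included, and the job is handed in when it is done.

Besides the shell and the picture viewer there is one more tool, called after "Emit:" as name(argument=value, ...) on one line, values as JSON. servo_tool: Moves the arm, as the interface text tells. Its arguments: {"type":"object","properties":{"series":{"type":"array"},"grip_force":{"type":"number"}},"required":["series"]}

```bash
mkdir -p pics; cat > h.py <<'E'
import numpy as np, cv2
from rig import *
def cam(n):
    c=camera_info(n); f=200/np.tan(np.radians(c["fovy"])/2)
    R=cv2.Rodrigues(np.array(c["rvec"],float))[0]; t=np.array(c["tvec"],float).ravel()
    return f,c["cx"],c["cy"],R,t
def cloud(d,n,c=None):
    f,cx,cy,R,t=c or cam(n); v,u=np.mgrid[0:400,0:640]
    P=np.stack([(u-cx)/f*d,(v-cy)/f*d,d],-1)
    W=(P-t)@R; W[d==0]=np.nan; return W
def grab(n):
    c=cam(n); b,d=read_camera(n); return b,d,cloud(d,n,c)
E
python3 - <<'E'
from h import *
for n in("top","side"):
    b,d,W=grab(n); cv2.imwrite(f"pics/{n}1.png",b); np.savez(f"{n}1.npz",b=b,d=d,W=W)
    print(n,camera_info(n),(d>0).mean())
s=sense();print(s)
E
```

```text
top {'fovy': 49.18734057436244, 'cx': 317.8018309667312, 'cy': 204.24015685908296, 'rvec': array([ 2.15571788, -2.16348216,  0.10963121]), 'tvec': array([0.0154235 , 0.61371639, 1.30492443])} 0.9959609375
side {'fovy': 46.985553241744974, 'cx': 321.6350284425438, 'cy': 202.64659742113517, 'rvec': array([ 1.62059786,  1.87683874, -0.8276689 ]), 'tvec': array([ 0.07596409, -0.30305913,  1.82856277])} 0.99587109375
{'time_s': 0.1, 'qpos': array([-1.26500705e+00,  1.26323259e-01, -4.05143425e-02,  1.40540416e+00,
       -5.92672089e-06,  1.57078209e+00]), 'joint_vel': array([-0.0001287 , -0.00068896,  0.00220563, -0.00136015, -0.00049811,
        0.00012142]), 'joint_efforts': array([ 1.06389292e-03, -4.36902130e+01,  3.53606379e+01,  1.36416504e-02,
       -6.37865764e-05,  4.25229686e-06]), 'eef_pos': array([ 0.15794109, -0.50030844,  0.2446011 ]), 'ee_rot': array([-7.13838000e-04,  9.88333024e-01,  1.52306633e-01, -1.12993624e-04]), 'force': array([-1.37153455, -0.0192537 ,  0.39890559]), 'moment': array([-0.02505121,  0.02145328, -0.02151591]), 'finger_force': 0.0, 'width': 0.0856087149978351}
```

View pics/top1.png

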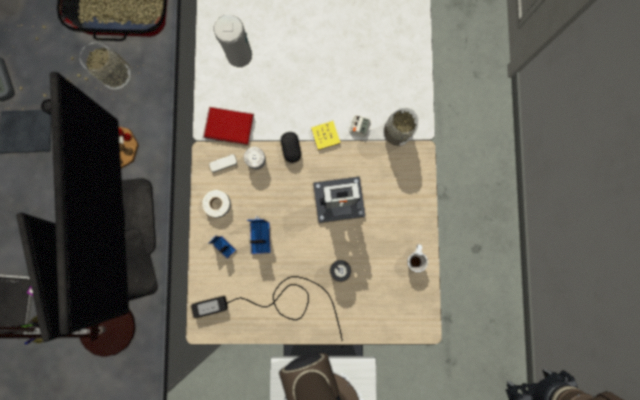

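View pics/side1.png

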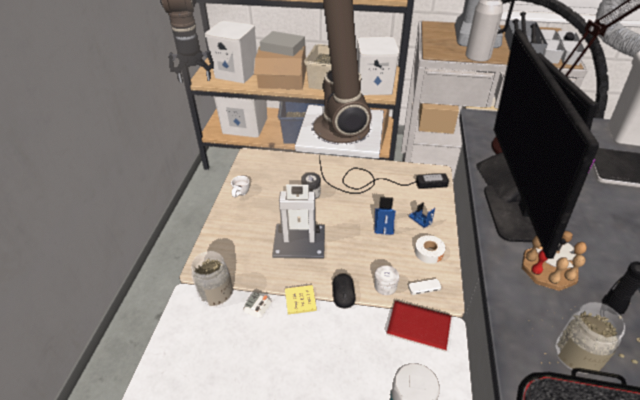

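The top view shows the larger blue bracket at (260,236), the smaller one at (222,246) and the rack at (340,198). The side view shows the rack at (298,220) and the large bracket at (385,217), apparently from behind. I'll zoom in on these.

```bash
python3 - <<'E'
from h import *
T=np.load("top1.npz");S=np.load("side1.npz")
a=cv2.resize(T["b"][165:285,200:380],None,fx=4.4,fy=4.4,interpolation=cv2.INTER_CUBIC)[:,:792]
cv2.imwrite("pics/topz.png",a)
a=cv2.resize(S["b"][165:275,260:450],None,fx=4.2,fy=4.2,interpolation=cv2.INTER_CUBIC)[:,:798]
cv2.imwrite("pics/sidez.png",a)
for n,D in(("top",T),("side",S)):
    b,W=D["b"],D["W"]; hsv=cv2.cvtColor(b,cv2.COLOR_BGR2HSV)
    m=cv2.inRange(hsv,(100,110,30),(130,255,255))&np.uint8(255*((W[...,2]>-.01)&(W[...,0]<.8)&(W[...,0]>.1)))
    k,l,st,ce=cv2.connectedComponentsWithStats(m)
    for i in range(1,k):
        if st[i,4]>40:
            p=W[l==i];print(n,st[i],np.nanmedian(p,0).round(3),np.nanmin(p,0).round(3),np.nanmax(p,0).round(3))
            g=p[p[:,2]<.02];r=cv2.minAreaRect(np.float32(g[:,:2]*1000)) if len(g)>5 else None;print(r,len(g))
W=T["W"]
# rack foot and top
reg=np.zeros((400,640),bool);reg[170:230,305:375]=1
z=W[...,2]
for lo,hi in((.006,.02),(.15,.19),(.19,.22)):
    p=W[reg&(z>lo)&(z<hi)];print(lo,len(p),np.median(p,0).round(3),cv2.minAreaRect(np.float32(p[:,:2]*1000)))
E
```

```text
top [251 220  19  33 525] [0.521 0.192 0.007] [ 0.469  0.163 -0.004] [0.562 0.223 0.105]
((514.8218383789062, 193.54840087890625), (92.45658111572266, 56.48722839355469), 2.941362142562866) 457
top [212 237  23  20 209] [0.488 0.306 0.005] [ 0.457  0.274 -0.005] [0.516 0.337 0.067]
((485.43817138671875, 306.9303894042969), (63.939945220947266, 33.159881591796875), 45.040557861328125) 177
side [375 208  20  26 401] [0.565 0.192 0.05 ] [0.467 0.168 0.001] [0.573 0.224 0.103]
((527.4675903320312, 178.13670349121094), (113.84553527832031, 48.57910919189453), 30.764238357543945) 87
side [410 210  24  17 208] [0.494 0.31  0.011] [ 0.462  0.275 -0.002] [0.523 0.338 0.065]
((488.1148376464844, 308.29486083984375), (67.459228515625, 43.159000396728516), 45.7579345703125) 136
0.006 1322 [ 0.61  -0.046  0.012] ((628.9324340820312, -54.224143981933594), (216.32249450683594, 179.99281311035156), 89.70906829833984)
0.15 337 [ 0.634 -0.049  0.181] ((628.5902709960938, -51.24974822998047), (44.396331787109375, 96.5940170288086), 7.368863582611084)
0.19 136 [ 0.614 -0.053  0.203] ((614.2166137695312, -54.70918273925781), (56.244380950927734, 27.241455078125), 89.1829605102539)
```

View pics/topz.png

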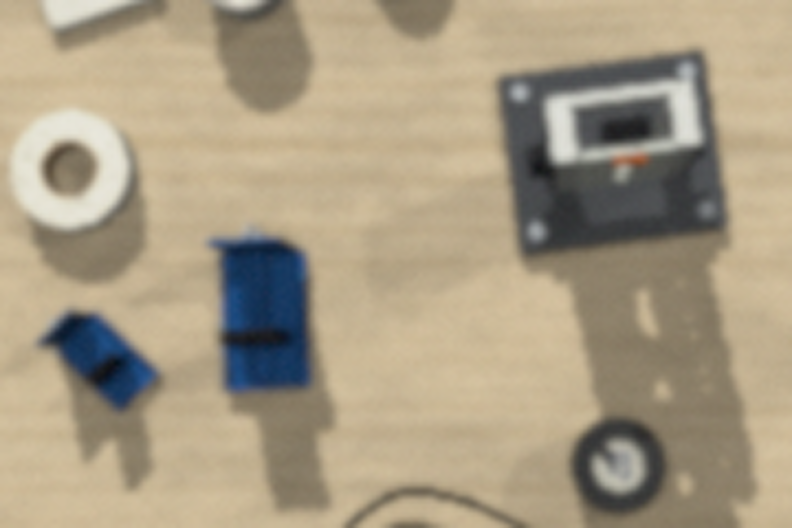

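View pics/sidez.png

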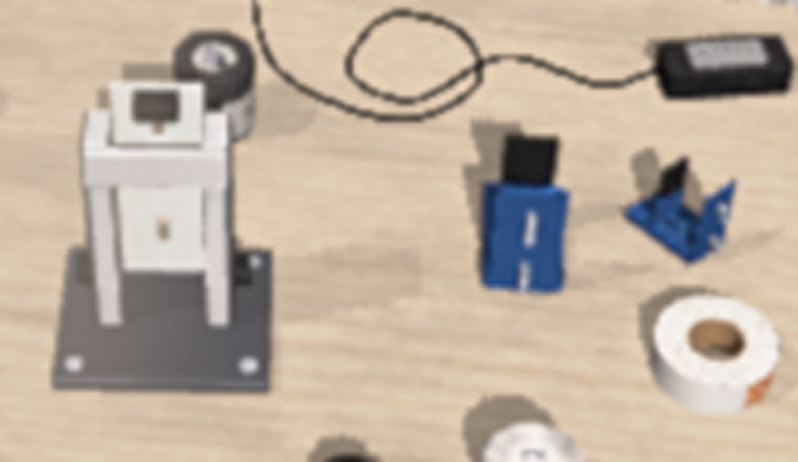

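The crops show the rack's orange latch facing the robot (-x). The bracket's flange and tabs point to +x, away from the robot, and its black grip plate is at (255,336) in the top crop. The black tin stands in front of the rack. Next I'll measure poses and yaws.

```bash
python3 - <<'E'
from h import *
T=np.load("top1.npz");b,W=T["b"],T["W"];z=W[...,2]
f,cx,cy,R,t=cam("top")
def ray(uv,h):
    d=np.c_[(uv[:,0]-cx)/f,(uv[:,1]-cy)/f,np.ones(len(uv))]@R; C=-t@R
    return C+d*((h-C[2])/d[:,2])[:,None]
reg=np.zeros((400,640),bool);reg[170:230,305:375]=1
hsv=cv2.cvtColor(b,cv2.COLOR_BGR2HSV)
# bolt/foot dark-blueish plate incl. everything: pixels not wood
m=np.uint8(255*(reg&(z>.004)))
k,l,st,_=cv2.connectedComponentsWithStats(m);i=1+st[1:,4].argmax();ys,xs=np.where((l==i)&(z<.03))
print("foot",cv2.minAreaRect(np.float32(ray(np.c_[xs,ys].astype(float),.012)[:,:2]*1000)))
ys,xs=np.where(reg&(z>.165)&(z<.23));print("top",cv2.minAreaRect(np.float32(W[ys,xs,:2]*1000)))
o=reg&(cv2.inRange(hsv,(3,120,60),(18,255,255))>0);print("latch",np.nanmedian(W[o],0),o.sum())
B=np.zeros((400,640),bool);B[214:260,246:276]=1
p=W[B&(z<.02)&(cv2.inRange(hsv,(100,110,30),(130,255,255))>0)];print("tray",cv2.minAreaRect(np.float32(p[:,:2]*1000)))
fl=B&(z>.075)&(W[...,0]>.53);print("flange",np.c_[W[fl]][::3].round(3).tolist()); pl=B&(z>.065)&(W[...,0]<.53)
print("plate",W[pl].round(3).tolist())
s=sense();from scipy.spatial.transform import Rotation as Ro
q=s["ee_rot"];Rt=Ro.from_quat(np.r_[q[1:],q[0]]).as_matrix()
f,cx,cy,R,t=cam("wrist");print("wristcam in tool",((-R.T@t)-s["eef_pos"])@Rt,"\n",R@Rt,f)
tgt=np.array([.47,.19,.27]);print((Rt.T@(tgt-s["eef_pos"])*1000).round())
E
```

```text
foot ((628.7062377929688, -43.89524841308594), (138.53399658203125, 173.1197052001953), 8.813817024230957)
top ((625.7200927734375, -51.620933532714844), (50.184364318847656, 96.5940170288086), 7.368863582611084)
latch [ 0.60368469 -0.05869185  0.2002565 ] 5
tray ((514.8218383789062, 193.54840087890625), (92.45658111572266, 56.48722839355469), 2.941362142562866)
flange [[0.571, 0.198, 0.08], [0.568, 0.195, 0.081], [0.565, 0.202, 0.094], [0.564, 0.192, 0.099], [0.564, 0.18, 0.102], [0.564, 0.172, 0.101], [0.561, 0.216, 0.099], [0.561, 0.206, 0.102], [0.561, 0.198, 0.101], [0.561, 0.189, 0.103], [0.562, 0.182, 0.088], [0.562, 0.173, 0.09], [0.56, 0.216, 0.08]]
plate [[0.503, 0.21, 0.091], [0.504, 0.208, 0.088], [0.503, 0.205, 0.091], [0.504, 0.202, 0.089], [0.503, 0.198, 0.095], [0.503, 0.196, 0.093], [0.503, 0.193, 0.092], [0.503, 0.19, 0.092], [0.503, 0.187, 0.091], [0.503, 0.184, 0.094], [0.503, 0.181, 0.093], [0.503, 0.178, 0.091], [0.503, 0.176, 0.09], [0.504, 0.175, 0.075], [0.501, 0.214, 0.09], [0.501, 0.211, 0.09], [0.5, 0.207, 0.094], [0.501, 0.205, 0.091], [0.5, 0.201, 0.095]
[... 355 characters left out ...]
98, 0.195, 0.094], [0.498, 0.192, 0.094], [0.498, 0.19, 0.092], [0.498, 0.187, 0.092], [0.498, 0.184, 0.09], [0.498, 0.181, 0.092], [0.498, 0.178, 0.092], [0.498, 0.175, 0.092], [0.498, 0.174, 0.077], [0.495, 0.21, 0.092], [0.495, 0.207, 0.094], [0.495, 0.204, 0.094], [0.495, 0.202, 0.088], [0.495, 0.199, 0.089], [0.495, 0.196, 0.09], [0.495, 0.193, 0.089], [0.495, 0.191, 0.086], [0.495, 0.189, 0.075], [0.495, 0.187, 0.071], [0.495, 0.184, 0.068]]
wristcam in tool [ 0.06692889 -0.00024945 -0.12889798] 
 [[-8.84888169e-05  9.99997120e-01 -2.39826447e-03]
 [-9.64659950e-01 -7.17299161e-04 -2.63496993e-01]
 [-2.63497955e-01  2.29019315e-03  9.64657236e-01]] 327.8865749566137
[ 505. -564.  -25.]
```

Emit:
servo_tool(series=[0, 356, -391, -85, 0, 0, -80, 0, 356, -391, -85, 0, 0, -80, 0, 356, -391, -85, 0, 0, -80, 0, 356, -391, -85, 0, 0, -80, 0, 356, -391, -85, 0, 0, -80, 0, 356, -391, -85, 0, 0, -80, 0, 356, -391, -85, 0, 0, -80, 0, 356, -391, -85, 0, 0, -80, 0, 356, -391, -85, 0, 0, -80, 0, 356, -391, -85, 0, 0, -80])

```text
time_s: 1.1
eef_pos: [0.3652, -0.0504, 0.325]
ee_rot: [0.0, 0.658, 0.753, 0.0]
force: [1.9, -1.3, 0.1]
width: 0.0429
finger_force: 0.0
```

Emit:
servo_tool(series=[0, 0, 0, 0, -40, 0, 0, 0, 0, 0, 0, -40, 0, 0, 0, 0, 0, 0, -40, 0, 0, 0, 0, 0, 0, -40, 0, 0, 0, 0, 0, 0, -40, 0, 0, 0, 0, 0, 0, -40, 0, 0, 0, 0, 0, 0, -40, 0, 0, 0, 0, 0, 0, -40, 0, 0])

```text
time_s: 1.9
eef_pos: [0.3657, -0.0526, 0.3254]
ee_rot: [0.225, 0.619, 0.707, 0.257]
force: [0.2, 0.1, -0.7]
width: 0.0428
finger_force: 0.0
```

```bash
python3 - <<'E'
from h import *
b,d,W=grab("wrist");np.savez("w1.npz",b=b,d=d,W=W);cv2.imwrite("pics/w1.png",b)
E
```

```text
(no output)
```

View pics/w1.png

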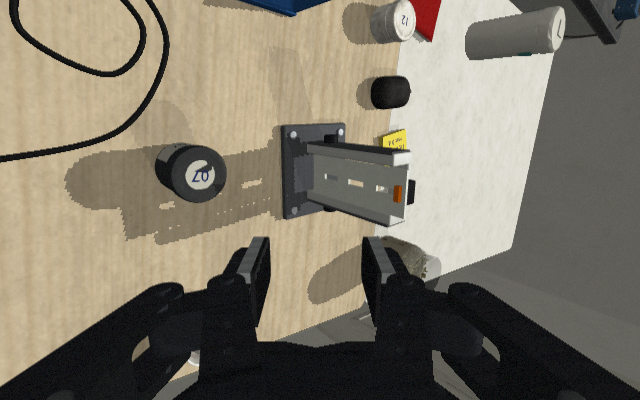

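The wrist view shows the strip front face, about (310–408, 145–222). The latch is at (398,194) and the slots are at (382,188), (356,183) and (330,177). I'll fit the plane and find the slots from depth.

```bash
python3 - <<'E'
from h import *
D=np.load("w1.npz");b,d,W=D["b"],D["d"],D["W"];hsv=cv2.cvtColor(b,cv2.COLOR_BGR2HSV)
c=cam("wrist");f,cx,cy,R,t=c
v,u=np.mgrid[0:400,0:640]
poly=np.zeros((400,640),np.uint8);cv2.fillPoly(poly,[np.int32([[318,164],[404,178],[404,212],[318,190]])],1)
p=W[(poly>0)&(W[...,2]>.05)]
n=np.r_[1,0,0];keep=np.ones(len(p),bool)
for _ in range(8):
    A=np.c_[p[:,1:],np.ones(len(p))];s=np.linalg.lstsq(A[keep],p[keep,0],rcond=None)[0];r=p[:,0]-A@s;keep=abs(r)<max(.0025,2*np.std(r[keep])*0.7)
print("plane x=",s,keep.sum(),len(p),r[keep].std(),"yaw",np.degrees(np.arctan(-s[0])))
C=-t@R
def onplane(m):
    ys,xs=np.where(m);dd=np.c_[(xs-cx)/f,(ys-cy)/f,np.ones(len(xs))]@R
    k=(s[0]*C[1]+s[1]*C[2]+s[2]-C[0])/(dd[:,0]-s[0]*dd[:,1]-s[1]*dd[:,2]);return C+dd*k[:,None]
# slots: points behind the plane by >6mm
back=(W[...,0]-(s[0]*W[...,1]+s[1]*W[...,2]+s[2])>.006)&(poly>0)
k,l,st,_=cv2.connectedComponentsWithStats(np.uint8(back))
for i in range(1,k):
    if st[i,4]>8:
        q=onplane(l==i);print("slot",st[i],q.mean(0).round(4),q.min(0).round(4),q.max(0).round(4))
o=(cv2.inRange(hsv,(3,150,80),(20,255,255))>0)&(u>380)&(u<420)&(v>170)&(v<215)
print("latch",np.median(W[o],0),W[o].min(0),W[o].max(0),o.sum())
# strip face extents in y, z top
q=W[(abs(W[...,0]-(s[0]*W[...,1]+s[1]*W[...,2]+s[2]))<.004)&(W[...,2]>.19)&(W[...,1]<.02)&(W[...,1]>-.12)]
print("top part",np.percentile(q,[1,50,99],axis=0).round(4))
B=np.load("top1.npz")
E
```

```text
plane x= [-0.13012842 -0.00179445  0.60202503] 2291 2455 0.0006539857421674862 yaw 7.414147688745616
slot [327 174  11   7  46] [ 0.6089 -0.0537  0.0758] [ 0.6085 -0.0571  0.0657] [ 0.6093 -0.0505  0.0874]
slot [350 179  13   8  62] [ 0.6088 -0.0537  0.1251] [ 0.6084 -0.057   0.1136] [ 0.6092 -0.0505  0.1363]
slot [378 186  16   8  83] [ 0.6087 -0.0537  0.1754] [ 0.6083 -0.057   0.1634] [ 0.6091 -0.0504  0.1872]
latch [nan nan nan] [nan nan nan] [nan nan nan] 125
top part [[ 0.6043 -0.0836  0.1901]
 [ 0.6085 -0.0518  0.1995]
 [ 0.6147 -0.0245  0.2052]]
```

Slot centre is (0.6087, -0.0537), z about 0.174, so the strip is about 20 mm up. Rack yaw is 7.4°. Next I'll move above the bracket.

```bash
cat >> h.py <<'E'
from scipy.spatial.transform import Rotation as Ro
def tool():
    s=sense();q=s["ee_rot"];return np.array(s["eef_pos"]),Ro.from_quat(np.r_[q[1:],q[0]])
def goto(p,yaw):
    P,R=tool();a=np.radians(yaw);y=np.r_[np.cos(a),np.sin(a),0];z=np.r_[0,0,-1]
    T=Ro.from_matrix(np.c_[np.cross(y,z),y,z])
    print("shift",(R.inv().apply(np.array(p)-P)*1000).round(1),"turn",np.degrees((R.inv()*T).as_rotvec()).round(2))
E
python3 -c "
from h import *
goto([.5,.19,.17],3)"
```

```text
shift [222.8  26.7 224.9] turn [39.9  -1.6   4.37]
```

Emit:
servo_tool(series=[0, 223, 27, 225, 40, -1.6, 4.4, 0, 223, 27, 225, 40, -1.6, 4.4, 0, 223, 27, 225, 40, -1.6, 4.4, 0, 223, 27, 225, 40, -1.6, 4.4, 0, 223, 27, 225, 40, -1.6, 4.4, 0, 223, 27, 225, 40, -1.6, 4.4, 0, 223, 27, 225, 40, -1.6, 4.4, 0, 223, 27, 225, 40, -1.6, 4.4, 0, 223, 27, 225, 40, -1.6, 4.4, 0, 223, 27, 225, 40, -1.6, 4.4])

```text
time_s: 2.95
eef_pos: [0.5, 0.1903, 0.1699]
ee_rot: [-0.0, 0.689, 0.725, -0.0]
force: [-0.8, 0.4, 0.1]
width: 0.0427
finger_force: 0.0
```

```bash
python3 - <<'E'
from h import *
b,d,W=grab("wrist");np.savez("w2.npz",b=b,d=d,W=W);cv2.imwrite("pics/w2.png",b)
x,y,z=W[...,0],W[...,1],W[...,2]
near=(x>.44)&(x<.62)&(y>.14)&(y<.25)
pl=near&(z>.084)&(z<.1)&(x<.53);p=W[pl];print("plate",len(p),cv2.minAreaRect(np.float32(p[:,:2]*1000)),np.median(p[:,2]))
fl=near&(z>.092)&(z<.11)&(x>.53);p=W[fl];print("flange",len(p),cv2.minAreaRect(np.float32(p[:,:2]*1000)),np.median(p[:,2]))
print(tool()[0]); goto([.5,.194,.067],3)
E
```

```text
plate 862 ((501.11114501953125, 194.04925537109375), (9.539875030517578, 39.223819732666016), 2.8048973083496094) 0.09190445818578732
flange 735 ((563.8348388671875, 196.8235626220703), (4.6782002449035645, 49.96003341674805), 2.681863784790039) 0.09981542269831992
[0.50001542 0.1898925  0.17060073]
shift [4.100e+00 1.000e-01 1.036e+02] turn [ 0.04  0.   -0.09]
```

View pics/w2.png

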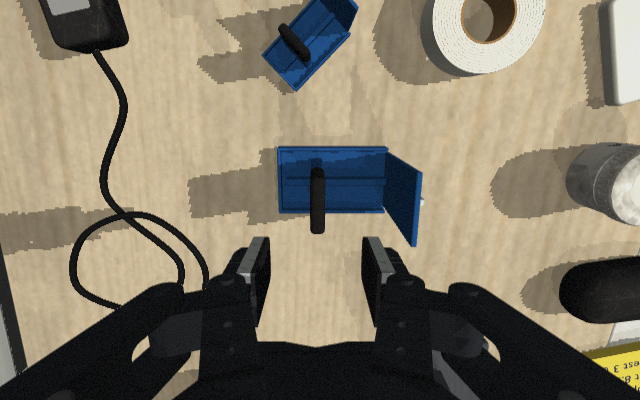

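The wrist view shows the larger bracket centred. Its plate is at (318,200) px, which is (0.501, 0.194) at yaw 2.75°, and the fingers straddle it clear of the flange. Descend and grip.

Emit:
servo_tool(series=[0, 4.1, 1.1, 30, 0, 0, 0.3, 0, 4.1, 1.1, 65, 0, 0, 0.3, 0, 4.1, 1.1, 95, 0, 0, 0.3, 0, 4.1, 1.1, 103, 0, 0, 0.3, 0, 4.1, 1.1, 103, 0, 0, 0.3, 1, 4.1, 1.1, 103, 0, 0, 0.3, 1, 4.1, 1.1, 103, 0, 0, 0.3, 1, 4.1, 1.1, 103, 0, 0, 0.3, 1, 4.1, 1.1, 103, 0, 0, 0.3, 1, 4.1, 1.1, 103, 0, 0, 0.3], grip_force=70)

```text
time_s: 4.0
eef_pos: [0.502, 0.1948, 0.0688]
ee_rot: [0.001, 0.691, 0.723, 0.001]
force: [-0.0, -1.3, 7.3]
width: 0.0092
finger_force: 69.4
```

```bash
python3 -c "
from h import *
s=sense();print(s['width'],s['finger_force'],s['force'])
print(tool()[0])"
```

```text
0.009173786254915174 69.43136930465698 [-3.59427298e-04 -1.27145009e+00  7.33993711e+00]
[0.50199095 0.19477428 0.06883706]
```

Emit:
servo_tool(series=[1, 0, 0, -10, 0, 0, 0, 1, 0, 0, -30, 0, 0, 0, 1, 0, 0, -60, 0, 0, 0, 1, 0, 0, -90, 0, 0, 0, 1, 0, 0, -110, 0, 0, 0, 1, 0, 0, -110, 0, 0, 0])

```text
time_s: 4.6
eef_pos: [0.5021, 0.195, 0.1802]
ee_rot: [0.001, 0.691, 0.723, 0.002]
force: [0.5, -0.4, -3.2]
width: 0.009
finger_force: 68.4
```

```bash
python3 -c "
from h import *
s=sense();print(s['width'],s['force'],s['moment'],tool()[0])
goto([.4946,-.0686,.176],7.4)"
```

```text
0.008958175652432402 [ 0.50293316 -0.42726125 -3.2337057 ] [-0.00184839  0.00648746  0.07341753] [0.50206175 0.19501341 0.18017149]
shift [-263.   -19.6    3.6] turn [ 0.27 -0.09 -4.76]
```

Emit:
servo_tool(series=[1, -30, -5, 0, 0, 0, -2, 1, -70, -15, 0, 0, 0, -4.8, 1, -110, -19.6, 0, 0, 0, -4.8, 1, -150, -19.6, 0, 0, 0, -4.8, 1, -190, -19.6, 2, 0.2, 0, -4.8, 1, -225, -19.6, 3.6, 0.2, 0, -4.8, 1, -250, -19.6, 3.6, 0.2, 0, -4.8, 1, -263, -19.6, 3.6, 0.2, 0, -4.8, 1, -263, -19.6, 3.6, 0.2, 0, -4.8, 1, -263, -19.6, 3.6, 0.2, 0, -4.8])

```text
time_s: 5.6
eef_pos: [0.4928, -0.0688, 0.1724]
ee_rot: [-0.002, 0.66, 0.751, -0.001]
force: [-0.4, -0.4, -2.5]
width: 0.0096
finger_force: 68.5
```

```bash
python3 - <<'E'
from h import *
P,R=tool();print(P,np.degrees(R.inv().as_rotvec()))
b,d,W=grab("wrist");np.savez("w3.npz",b=b,d=d,W=W);cv2.imwrite("pics/w3.png",b)
x,y,z=W[...,0],W[...,1],W[...,2]
hsv=cv2.cvtColor(b,cv2.COLOR_BGR2HSV);bl=cv2.inRange(hsv,(100,110,20),(130,255,255))>0
fl=bl&(z>.16)&(x>.53)&(x<.62)&(y<.02)&(y>-.12)
p=W[fl];print("flange",len(p),np.percentile(p,[1,50,99],axis=0).round(4))
t=np.percentile(p[:,2],97);q=p[p[:,2]>t-.003]
print("top edge z",t,cv2.minAreaRect(np.float32(q[:,:2]*1000)))
s=.60202503-.13012842*y-.00179445*z
m=(abs(x-s)<.005)&(y<.02)&(y>-.12)&(z>.1);p=W[m&~bl]
print("strip n",len(p),np.median((x-s)[m&~bl]),np.percentile(p,[1,99],axis=0).round(4))
E
```

```text
[ 0.49283595 -0.06881732  0.17240688] [118.62500944 135.07451927  -0.26887552]
flange 5615 [[ 0.5502 -0.0746  0.1607]
 [ 0.5527 -0.0513  0.1886]
 [ 0.5564 -0.0367  0.2045]]
top edge z 0.2040460403536305 ((549.2863159179688, -48.007713317871094), (23.909740447998047, 30.43338394165039), 61.893463134765625)
strip n 24886 0.0002106711453085386 [[ 0.6036 -0.0997  0.1028]
 [ 0.6167 -0.0065  0.2012]]
```

View pics/w3.png

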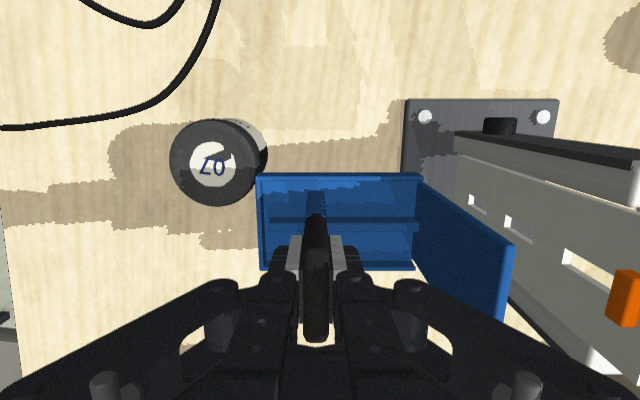

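The bracket is held squarely in front of the strip, with its flange at (470,250) px and the latch at (625,297) px. I'll check the flange plane, yaw and lateral alignment before pushing.

```bash
python3 - <<'E'
from h import *
D=np.load("w3.npz");b,W=D["b"],D["W"]
hsv=cv2.cvtColor(b,cv2.COLOR_BGR2HSV);bl=cv2.inRange(hsv,(100,110,20),(130,255,255))>0
x,y,z=W[...,0],W[...,1],W[...,2];e=np.r_[-.129,.9917,0];n=np.r_[.9917,.129,0]
p=W[bl&(z>.15)&(z<.2)&(x>.535)&(x<.62)&(y<.02)&(y>-.12)]
keep=np.ones(len(p),bool)
for _ in range(6):
    A=np.c_[p[:,1:],np.ones(len(p))];s=np.linalg.lstsq(A[keep],p[keep,0],rcond=None)[0];r=p[:,0]-A@s;keep=abs(r)<.0015
print("flange front plane",s,keep.sum(),"yaw",np.degrees(np.arctan(-s[0])),"pitch",np.degrees(s[1]))
L=p[keep]@e*1000;print("lat",np.percentile(L,[.5,1,50,99,99.5]),"depth along n",np.median(p[keep]@n*1000))
t=W[bl&(z<.125)&(z>.09)&(x>.4)&(x<.545)&(y<.02)&(y>-.12)];print("tray lat",np.percentile(t@e*1000,[.3,1,99,99.7]),np.percentile(t[:,2],[1,5,50]))
# slots seen
pl=.60202503-.13012842*y-.00179445*z
q=W[(abs(x-pl)<.006)&(z>.205-.09)];Z=tool()[0];print("strip depth n",0.6087*.9917*1e3-.0537*.129e3)
o=(cv2.inRange(hsv,(3,150,80),(20,255,255))>0)&(z>.15)&(z<.25);print("latch lat",np.percentile(W[o]@e*1000,[2,50,98]),"z",np.percentile(z[o],[2,98]),o.sum())
print("tcp lat",Z@e*1000,"n",Z@n*1000,Z)
E
```

```text
flange front plane [-0.12541625  0.00499297  0.54502653] 4939 yaw 7.148497563472213 pitch 0.2860758695434116
lat [-150.61311529 -149.31568006 -123.97704557 -107.72440297 -107.56949559] depth along n 541.1073711777636
tray lat [-161.47290791 -160.42486263 -102.80368486 -102.71456964] [0.10747565 0.10798749 0.10940103]
strip depth n 596.72049
latch lat [-141.47854886 -132.19623379 -122.34495782] z [0.19143768 0.19941067] 1625
tcp lat -131.47049634695531 n 480.0191060942002 [ 0.49294047 -0.0684493   0.17259367]
```

Lateral correction is +0.8 mm, the height is 14 mm above home, and the gap is 51.6 mm with the tabs touching at about 39.6 mm.

Emit:
servo_tool(series=[1, 0.8, 8, 0, 0, 0, 0, 1, 0.8, 18, 0, 0, 0, 0, 1, 0.8, 26, 0, 0, 0, 0, 1, 0.8, 32, 0, 0, 0, 0, 1, 0.8, 35, 0, 0, 0, 0, 1, 0.8, 36, 0, 0, 0, 0, 1, 0.8, 36, 0, 0, 0, 0])

```text
time_s: 6.35
eef_pos: [0.5288, -0.0638, 0.1728]
ee_rot: [-0.001, 0.66, 0.751, -0.002]
force: [0.2, 0.4, -4.5]
width: 0.0092
finger_force: 68.5
```

Emit:
servo_tool(series=[1, 0, 1, 0, 0, 0, 0, 1, 0, 2, 0, 0, 0, 0, 1, 0, 3, 0, 0, 0, 0, 1, 0, 4, 0, 0, 0, 0, 1, 0, 5, 0, 0, 0, 0, 1, 0, 6, 0, 0, 0, 0, 1, 0, 7, 0, 0, 0, 0, 1, 0, 7, 0, 0, 0, 0])

```text
time_s: 7.15
eef_pos: [0.5358, -0.0629, 0.1728]
ee_rot: [-0.001, 0.66, 0.751, -0.001]
force: [0.6, 0.3, -2.3]
width: 0.0096
finger_force: 68.5
```

No contact force past 39.6 mm, so the tabs are entering. Continue gently.

Emit:
servo_tool(series=[1, 0, 1, 0, 0, 0, 0, 1, 0, 2, 0, 0, 0, 0, 1, 0, 3, 0, 0, 0, 0, 1, 0, 4, 0, 0, 0, 0, 1, 0, 5, 0, 0, 0, 0, 1, 0, 6, 0, 0, 0, 0, 1, 0, 6, 0, 0, 0, 0])

```text
time_s: 7.85
eef_pos: [0.5416, -0.0621, 0.1728]
ee_rot: [-0.001, 0.66, 0.751, -0.002]
force: [-2.8, -0.0, -0.9]
width: 0.009
finger_force: 68.7
```

Emit:
servo_tool(series=[1, 0, 0.5, 0, 0, 0, 0, 1, 0, 1, 0, 0, 0, 0, 1, 0, 1.5, 0, 0, 0, 0, 1, 0, 2, 0, 0, 0, 0, 1, 0, 2, 0, 0, 0, 0, 1, 0, 2, 0, 0, 0, 0])

```text
time_s: 8.45
eef_pos: [0.5436, -0.0618, 0.1728]
ee_rot: [-0.001, 0.66, 0.751, -0.001]
force: [-2.9, 0.8, -2.5]
width: 0.009
finger_force: 68.7
```

Only the latch spring shows so far, at about 3 N. A little more to reach back contact.

Emit:
servo_tool(series=[1, 0, 0.5, 0, 0, 0, 0, 1, 0, 1, 0, 0, 0, 0, 1, 0, 1, 0, 0, 0, 0, 1, 0, 1, 0, 0, 0, 0])

```text
time_s: 8.85
eef_pos: [0.5438, -0.0618, 0.1728]
ee_rot: [-0.002, 0.66, 0.751, -0.002]
force: [-6.5, -0.4, -1.1]
width: 0.0094
finger_force: 69.0
```

Emit:
servo_tool(series=[1, 0, 0.5, 0, 0, 0, 0, 1, 0, 0.7, 0, 0, 0, 0, 1, 0, 0.7, 0, 0, 0, 0])

```text
time_s: 9.15
eef_pos: [0.5438, -0.0618, 0.1728]
ee_rot: [-0.002, 0.66, 0.751, -0.002]
force: [-8.9, -1.3, 0.2]
width: 0.0093
finger_force: 69.2
```

The back is against the strip: motion has stopped and the force is about 9 N. Now press down slowly.

Emit:
servo_tool(series=[1, 0, 0, 1.5, 0, 0, 0, 1, 0, 0, 3, 0, 0, 0, 1, 0, 0, 4.5, 0, 0, 0, 1, 0, 0, 6, 0, 0, 0, 1, 0, 0, 7.5, 0, 0, 0, 1, 0, 0, 9, 0, 0, 0, 1, 0, 0, 9, 0, 0, 0])

```text
time_s: 9.85
eef_pos: [0.5439, -0.0619, 0.1639]
ee_rot: [-0.002, 0.66, 0.751, -0.002]
force: [-9.5, -0.8, 1.8]
width: 0.0091
finger_force: 69.3
```

Emit:
servo_tool(series=[1, 0, 0, 1, 0, 0, 0, 1, 0, 0, 2, 0, 0, 0, 1, 0, 0, 3, 0, 0, 0, 1, 0, 0, 3, 0, 0, 0])

```text
time_s: 10.25
eef_pos: [0.5439, -0.0619, 0.1611]
ee_rot: [-0.002, 0.66, 0.751, -0.002]
force: [-9.6, -1.3, 2.2]
width: 0.0092
finger_force: 69.4
```

Emit:
servo_tool(series=[1, 0, 0, 0.7, 0, 0, 0, 1, 0, 0, 1.4, 0, 0, 0, 1, 0, 0, 2, 0, 0, 0, 1, 0, 0, 2, 0, 0, 0])

```text
time_s: 10.65
eef_pos: [0.5438, -0.0619, 0.159]
ee_rot: [-0.002, 0.66, 0.751, -0.002]
force: [-9.1, -0.7, 2.2]
width: 0.0093
finger_force: 69.6
```

Emit:
servo_tool(series=[1, 0, 0, 0.5, 0, 0, 0, 1, 0, 0, 1, 0, 0, 0, 1, 0, 0, 1, 0, 0, 0])

```text
time_s: 10.95
eef_pos: [0.5439, -0.0618, 0.1581]
ee_rot: [-0.002, 0.66, 0.751, -0.002]
force: [-10.9, -2.1, 2.6]
width: 0.0088
finger_force: 69.6
```

Emit:
servo_tool(series=[1, 0, 0, 0.5, 0, 0, 0, 1, 0, 0, 1, 0, 0, 0, 1, 0, 0, 1, 0, 0, 0])

```text
time_s: 11.25
eef_pos: [0.5439, -0.0619, 0.1573]
ee_rot: [-0.002, 0.66, 0.751, -0.002]
force: [-11.5, -1.3, 4.3]
width: 0.0093
finger_force: 69.7
```

Emit:
servo_tool(series=[1, 0, 0, 0.5, 0, 0, 0, 1, 0, 0, 1, 0, 0, 0, 1, 0, 0, 1, 0, 0, 0])

```text
time_s: 11.55
eef_pos: [0.5439, -0.0619, 0.1572]
ee_rot: [-0.002, 0.66, 0.751, -0.002]
force: [-12.7, -1.2, 8.6]
width: 0.0095
finger_force: 70.4
```

Z motion has stopped and the force is rising. I'll check the latch and flange in the wrist and top views.

```bash
python3 - <<'E'
from h import *
b,d,W=grab("wrist");cv2.imwrite("pics/w4.png",b)
hsv=cv2.cvtColor(b,cv2.COLOR_BGR2HSV);z=W[...,2];n=np.r_[.9917,.129,0]
bl=(cv2.inRange(hsv,(100,110,20),(130,255,255))>0)&(z>.15)&(z<.23)
p=W[bl];print("flange top z",np.percentile(z[bl],[97,99,99.8]))
o=(cv2.inRange(hsv,(3,150,80),(20,255,255))>0)&(z>.15)&(z<.25);q=W[o];print("latch",o.sum(),np.percentile(q@n*1000,[2,50,98]),np.percentile(q[:,2],[2,50,98]))
E
```

```text
flange top z [0.18916524 0.18981022 0.20668957]
latch 995 [590.08878204 592.45681325 596.56848015] [0.19146921 0.19760232 0.19975123]
```

View pics/w4.png

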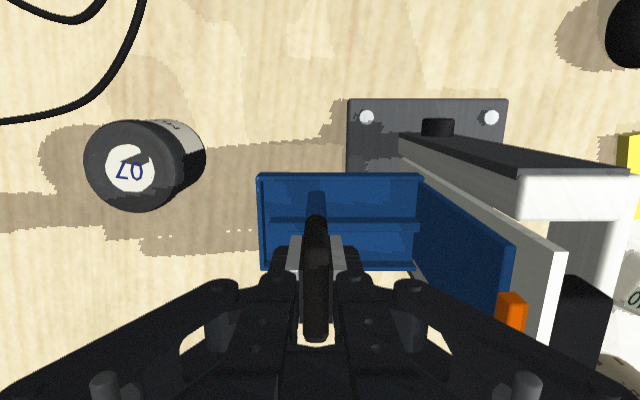

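The latch at (512,312) px is out, with its face at n = 590 mm, over the flange top at z = 0.190, so the bracket is home. Relax the push, open to half, and rise straight up.

Emit:
servo_tool(series=[1, 0, -1.5, -0.8, 0, 0, 0, 1, 0, -2.5, -1.5, 0, 0, 0, 0.5, 0, -2.5, -1.5, 0, 0, 0, 0, 0, -2.5, -1.5, 0, 0, 0, 0, 0, -2.5, -1.5, 0, 0, 0, 0, 0, -2.5, -1.5, 0, 0, 0, 0, 0, -2.5, -1.5, 0, 0, 0, 0, 0, -2.5, -1.5, 0, 0, 0])

```text
time_s: 12.4
eef_pos: [0.5429, -0.0619, 0.1573]
ee_rot: [-0.001, 0.66, 0.751, -0.001]
force: [-0.7, 0.3, -0.6]
width: 0.0423
finger_force: 0.0
```

Emit:
servo_tool(series=[0, 0, 0, -10, 0, 0, 0, 0, 0, 0, -30, 0, 0, 0, 0, 0, 0, -60, 0, 0, 0, 0, 0, 0, -90, 0, 0, 0, 0, 0, -20, -110, 0, 0, 0, 0, 0, -50, -110, 0, 0, 0, 0, 0, -80, -110, 0, 0, 0, 0, 0, -80, -110, 0, 0, 0])

```text
time_s: 13.2
eef_pos: [0.4614, -0.0725, 0.2695]
ee_rot: [-0.001, 0.66, 0.751, -0.001]
force: [-1.0, 0.1, 0.2]
width: 0.0425
finger_force: 0.0
```

```bash
python3 - <<'E'
from h import *
print(tool()[0],sense()["force"])
b,d,W=grab("wrist");cv2.imwrite("pics/w5.png",b)
hsv=cv2.cvtColor(b,cv2.COLOR_BGR2HSV);z=W[...,2];n=np.r_[.9917,.129,0]
bl=(cv2.inRange(hsv,(100,110,20),(130,255,255))>0)&(z>.15)&(z<.23)
print("flange top z",np.percentile(z[bl],[97,99,99.5]))
o=(cv2.inRange(hsv,(3,150,80),(20,255,255))>0)&(z>.15)&(z<.25);q=W[o];print("latch",o.sum(),np.percentile(q@n*1000,[2,50,98]),np.percentile(q[:,2],[2,50,98]))
E
```

```text
[ 0.46138379 -0.07246068  0.26950779] [-0.97726557  0.12300453  0.19801508]
flange top z [0.18932267 0.18969797 0.18983969]
latch 484 [590.36860825 591.96213081 596.55023382] [0.19157594 0.19775089 0.1995634 ]
```

View pics/w5.png

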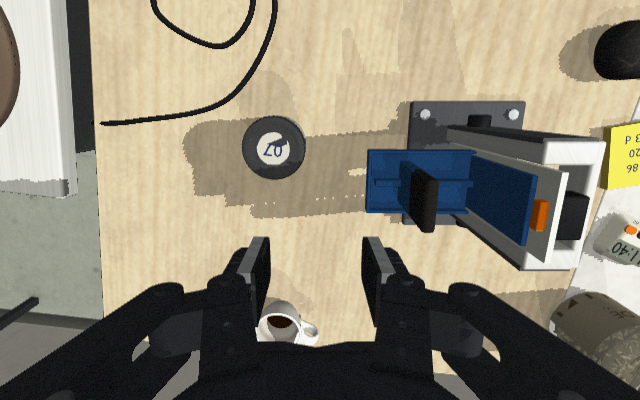

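The bracket hangs home with the latch at (540,215) px out over its top edge. The gripper is clear.

```bash
python3 -c "
from rig import sign_off
print(sign_off())"
```

```text
the job is handed in; nothing more can be done
None
```

The larger blue bracket now hangs fully home on the post with the latch sprung out over its top edge; I let go, moved the gripper clear touching nothing, and handed the job in at about 13 s.

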